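# Load the amber filter into the inspection light past its sprung dust flap

### The arm

A 6-joint arm with a two-finger parallel gripper is mounted at the origin on the work surface. World frame = base frame: x ahead of the robot, y to its left, z up, the work surface at z = 0. Lengths are in m, angles in degrees, forces in N, time in s.
With the tool pointing down it reaches from about 0.25 to 0.725 m from the base axis. Payload 9.7 kg.
Tool frame: the origin (TCP) lies between the finger pads; the fingertips stand 25 mm ahead of it and the grasp point (between the pads) lies 6 mm ahead of it; z points along the fingers, y is the line along which they close (so a half turn about z gives the same grasp; the last joint's range is limited). The gripper opens to 85 mm and grips with 20 to 120 N. Pads are 22 mm wide; open, the fingers measure 114 mm over their backs; the gripper's body (76 mm by 85 mm) begins 54 mm behind the grasp point. The pads swing forward as they close: fully open they stand 13 mm farther back than shut.
Start: joints at [77.349, 4.979, 10.078, 95.1, 0, 90], TCP at [0.12, 0.537, 0.256] pointing down, gripper open.
Joint ranges: [-179.16, 179.16], [-48.56, 103.87], [-65.8, 70.77], [-126.05, 130.52], [-82.76, 87.17], [-180, 180]. Speed limits (degrees/s): [127.2, 127.2, 147.25, 180, 180, 180].

### API

Orientations are given as [roll, pitch, yaw] about the fixed x, y, z axes, in that order (R = Rz(yaw) Ry(pitch) Rx(roll)).
In Python, from workcell import bot gives the robot as it stands. The module is installed in compiled form; this text tells all that it offers.
- The arm moves only by the tool shift_gripper, called as a command line: name --pt "numbers of a row" for each row, then --argument value for the rest. Schema: {"type":"object","properties":{"steps":{"type":"array","items":{"type":"array","items":{"type":"number"},"minItems":5,"maxItems":5},"minItems":1,"maxItems":5},"clamp_n":{"type":"number"},"only":{"type":"string"},"quiet":{"type":"boolean"},"lines":{"type":"string"}},"required":["steps"],"additionalProperties":false}. steps is a list of rows, 1 to 5 of them, each of 5 numbers: dx, dy, dz in fractions of the full range, 1 being 0.6 m, then a turn about the tool's z in shares of 180 degrees (1.0 is 180 degrees), then the finger opening in m; each row is the pose to reach, as a shift and turn from the pose commanded when the call began, along the tool's axes at that moment; what a row does not reach only later rows make up. A row lasts 1/12 s, in which the tool goes at most 0.0417 m and 7.16 degrees, less where a joint would pass 70% of its speed; a pose out of reach is approached as far as the arm can. The fingers move at their own pace and stop on an object; clamp_n is the grip in N (left out, the last holds). Time passes only in rows, so rows that do not move let the fingers close. The tool returns the time, the measured TCP pose, the force, the opening and the grip force at its end. only (a regular expression) keeps the lines of the reply that match it, lines (a string "A,B") keeps lines A to B, and quiet returns only ok. Shift and turn numbers lie between -1 and 1, and a call with a number outside is refused. Input that does not fit is refused with a message, and nothing moves.
- bot.get_obs(): the state, without advancing time (a new reading comes with each control period).
- bot.camera(name): name is "scene" or "top"; returns the picture (420x560x3 uint8, blue, green, red); there is no depth.
- bot.camera_info(name): a dict with "mtx" (3x3 intrinsics, pixels), "k1" (the pictures are not rectified: a ray, as slopes to the right and down, at radius r is drawn at 1 + k1 r^2 times it, then the intrinsics apply), "extrinsics" (4x4, takes a point from camera to world coordinates). Camera axes: x right, y down, z forward; pixel columns grow to the right and rows downward; lengths in m; the calibration is good to about 2 mm. A picture is of the moment at which its call begins. camera_info takes no time and is no camera call.
- bot.job_done(): hands the job in; it is judged then, once.
The state is a dict: "time": time; "q": joint angles; "qd": joint speeds; "joint_efforts": joint torques, N m; "ee_pos": TCP position; "tcp_rot": TCP orientation; "wrist_force": force on the tool from outside, world axes, zero at the start; "torque": the same for the moment, N m; "opening": finger opening in m; "grasp_force": force on a finger pad.
Only numpy, scipy, OpenCV 4.12 (cv2) and the standard library are available. Lean on these libraries where they do the work, as an engineer would, in place of code of your own. Each camera call takes 0.05 s, during which the arm holds its last target. There are 200 camera calls.

### The job

Take the amber glass filter out of the white rack and push it gently down through the sprung dust flap on top of the white inspection light, until it is fully home on its stop and the seat switch is pressed in. Then let go and leave it there upright; do not disturb the blue filter, the bottle, the jar or the pot sherd.

Things in the scene. Friction and masses are not known exactly. Their poses are not given: they have to be found in the camera images.
- amber_filter: Loose filter, orange frame, amber glass, 0.10-0.16 kg, upright in the rack. Frame 16 (x, thickness) x 64 (y) x 78 mm tall; centred on top, equally thick, an orange grip tab 16 x 36 x 46 mm (78 to 124 mm above the origin). Origin: centre of underside, z up. A half turn about z makes no difference.
- amber_tab (a point): Grip point in the amber filter's tab, 112 mm above its underside, axes as the filter's. Grip here across the thickness (x) with some 50 N, so that it does not slip while pushing.
- blue_filter: Loose filter of the same form in blue, in the rack's other slot; leave it alone. Same origin and axes.
- rack: White plastic rack fixed to the bench, 150 (x) x 90 (y) mm. Two slots at x = -42 and +42 mm, floors 12 mm above the bench, walls up to 36 mm, 2 mm play around the filters. Either filter may stand in either slot, thickness along the rack's x, tab up. Origin: centre of underside.
- lamp: White inspection light fixed to the bench, 110 (x) x 120 (y) x 120 mm tall; black lens barrel, 72 mm diameter, 25 mm out of its -x face; slot in its top under a dark metal flap. Origin: centre of underside, z up. A push of over 30 N anywhere on it damages it.
- slot (a point): Centre of the filter slot at the level of the light's top (120 mm above the bench), axes as the light's. The filter goes straight down here, thickness along x, width along y. Guide 19 mm in x, 68 mm in y: 1.5 to 2 mm play each side; 45 degree lead-ins 4.5 mm wide on the -x and both y edges.
- flap_hinge (a point): Hinge line (along y) of the flap, at x = +17 mm of the slot, 4.5 mm below the light's top. On this +x side the slot is wider, out to the hinge, to make room for the open flap; 30 to 38 mm below the top a 45 degree lead-in narrows it to the guide.
- flap (a joint): Sprung dark metal flap, 25 (x) x 66 (y) x 3 mm, level over the slot, free edge towards -x. 0 = shut; grows (rad) as the edge swings down into the slot, end 1.35. A filter pushed straight down opens it with up to 17 N; from about 30 mm deep its edge rubs on the filter, pressing it to the -x wall with a drag of a few N: the filter stays where it is pushed and does not drop in.
- switch (a joint): Red seat switch hidden in the slot's bottom: a plunger 4 mm above the stop; 0 = out, 0.004 (m) = flush with the stop; weak spring return, under 1 N. The rubber-padded stop gives 2.5 mm, then is rigid; its depth is unknown and varies: fully home, the filter's underside is 44 to 72 mm below the light's top. Push slowly (10 mm/s or less) until the force rises by some 8 N.
- bottle: Loose small brown bottle with a white cap, 52 mm diameter, 100 mm tall, origin under its centre. Leave alone.
- jar: Loose small clear jar with a white cap, 48 mm diameter, 50 mm tall, origin under its centre. Leave alone.
- sherd: Loose curved blue-black pot sherd, about 84 x 66 x 17 mm, origin under its centre. Leave alone.
Mind the look-alikes: they are no part of the job. Of the things that look like the amber_filter, the larger one is meant.

How it is judged:
By the outcome, as a careful person would: the job done as asked, in the order asked, and still so for the second after the job is handed in, with the robot touching nothing.
It also fails if it takes over 45 s, if anything falls off the work surface, if the arm or the gripper's body presses on something with over 40 N, if the wrist force passes 120 N, or if a joint passes its speed limit or range.

## Working session

There is one attempt and no reset: what is moved stays moved. The work goes in short steps, Python scripts to look and compute and a tool call to move; the robot and the scene stay as the last step left them, time stands still between calls to the robot, and variables do not carry over. Pictures are saved under pics/ and viewed, at most 10 in all, crops included, and the job is handed in when it is done.

```bash
mkdir -p pics; python3 - <<'E'
from workcell import bot
import cv2
for n in("scene","top"):
    cv2.imwrite(f"pics/{n}0.png",bot.camera(n)); i=bot.camera_info(n); print(n,i)
o=bot.get_obs(); print(o)
E
```

```text
scene {'mtx': array([[479.06248689,   0.        , 279.16523108],
       [  0.        , 479.06248689, 207.38423717],
       [  0.        ,   0.        ,   1.        ]]), 'k1': -0.11975404417711914, 'extrinsics': array([[-0.85835573,  0.37564368, -0.34945281,  0.99786013],
       [ 0.5130523 ,  0.62624584, -0.58702086,  0.63199379],
       [-0.0016673 , -0.68316028, -0.73026656,  0.98443289],
       [ 0.        ,  0.        ,  0.        ,  1.        ]])}
top {'mtx': array([[423.86233978,   0.        , 273.66103537],
       [  0.        , 423.86233978, 201.05731759],
       [  0.        ,   0.        ,   1.        ]]), 'k1': -0.020506032043910903, 'extrinsics': array([[ 0.02462809, -0.99788813,  0.060106  ,  0.5026291 ],
       [-0.99912625, -0.02660032, -0.03223594, -0.04892993],
       [ 0.03376671, -0.05925957, -0.99767134,  1.07625746],
       [ 0.        ,  0.        ,  0.        ,  1.        ]])}
{'time': 0.1, 'q': array([ 7.73499061e+01,  5.00869121e+00,  1.00397772e+01,  9.51002893e+01,
       -1.77584783e-04,  9.00002662e+01]), 'qd': array([ 0.01897493,  0.02224191,  0.11101695, -0.05771077, -0.10967583,
       -0.00554288]), 'joint_efforts': array([ 7.09260003e-04, -5.21563911e+01,  4.65654552e+01,  1.60683214e-02,
        5.82397362e-06, -4.71267015e-06]), 'ee_pos': array([0.12041041, 0.53647785, 0.25565384]), 'tcp_rot': array([-1.79930797e+02,  1.77906222e-04,  1.67349640e+02]), 'wrist_force': array([ 0.31492996,  0.37053346, -0.74421967]), 'torque': array([-0.01295201,  0.00974416, -0.0072784 ]), 'grasp_force': 0.0, 'opening': 0.08541057865329542}
```

View pics/scene0.png

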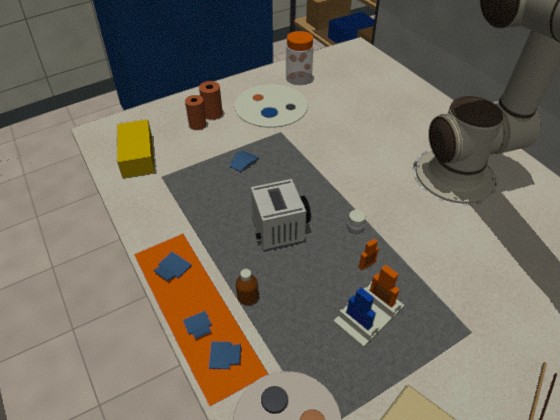

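View pics/top0.png

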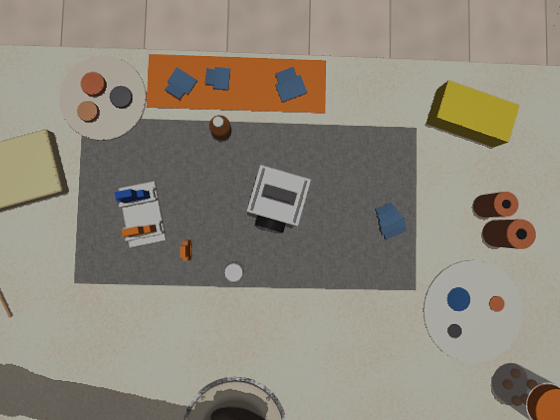

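The top view shows the rack at about (140,214), with amber at (140,231), blue at (135,195) and a small orange look-alike at (186,250). The lamp is at (278,196) with its barrel at (270,225), so the lamp's -x is roughly down in the image. I'll zoom in on these next.

```bash
python3 - <<'E'
import cv2,numpy as np
t=cv2.imread("pics/top0.png"); s=cv2.imread("pics/scene0.png")
f=lambda im,x,y,w,h,k:cv2.resize(im[y:y+h,x:x+w],None,fx=k,fy=k,interpolation=cv2.INTER_CUBIC)
a=np.hstack([f(t,105,170,70,84,4.76),f(t,240,160,76,84,4.76)])[:395]
b=np.hstack([f(s,330,230,90,120,3),f(s,240,170,90,120,3)])[:]
cv2.imwrite("pics/ztop.png",f(t,105,155,220,110,3.6))
cv2.imwrite("pics/zsc.png",f(s,240,170,180,150,4)[:600])
E
```

```text
(no output)
```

View pics/ztop.png

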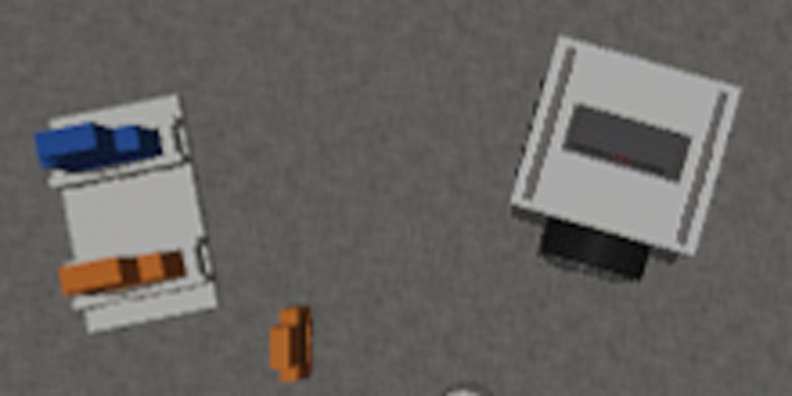

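View pics/zsc.png

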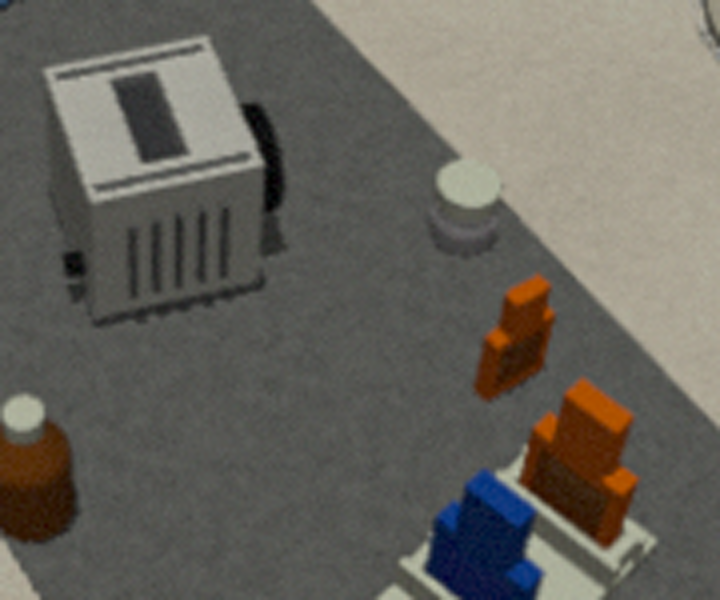

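The zooms show four things clearly: the tab top, the lamp's white top face, the dark flap at about (279,194) in the full top image, and the gripper-free rack. Next I cast the masked pixels onto planes at the known heights and fit rectangles, checking their sizes.

```bash
cat > h.py <<'E'
import cv2,numpy as np
from workcell import bot
def cast(n,uv,z):
    i=bot.camera_info(n);E=i["extrinsics"]
    p=cv2.undistortPoints(np.float64(uv).reshape(-1,1,2),i["mtx"],np.array([i["k1"],0,0,0.]))[:,0]
    d=np.c_[p,np.ones(len(p))]@E[:3,:3].T; c=E[:3,3]
    return (c+d*((z-c[2])/d[:,2])[:,None])[:,:2]
def region(m,seed,k=6):
    m=cv2.resize(m.astype(np.float32),None,fx=1,fy=1)
    _,l=cv2.connectedComponents((m>0).astype(np.uint8),connectivity=4)
    return (l==l[seed[1],seed[0]]) if m[seed[1],seed[0]] else None
def quad(n,m,z):
    c=max(cv2.findContours(m.astype(np.uint8),cv2.RETR_EXTERNAL,cv2.CHAIN_APPROX_NONE)[0],key=cv2.contourArea)
    r=cv2.minAreaRect((cast(n,c.reshape(-1,2),z)*1000).astype(np.float32)); return r
E
python3 - <<'E'
from h import *
I={}
for n in("top","scene"):
    I[n]=np.mean([bot.camera(n).astype(float) for _ in range(4)],0).astype(np.uint8)
    np.save(n+".npy",I[n])
t,s=I["top"],I["scene"]
for n,roi,tabroi,thr in(("top",(240,155,80,85),(118,220,44,26),0),("scene",(245,175,70,50),(375,285,0,0),0)):
    g=cv2.cvtColor(I[n],cv2.COLOR_BGR2HSV)
    x,y,w,h=roi;v=g[y:y+h,x:x+w,2]
    print(n,np.histogram(v,bins=range(0,256,15))[0])
g=cv2.cvtColor(t,cv2.COLOR_BGR2HSV)
print(g[224:242,120:160,2])
g=cv2.cvtColor(s,cv2.COLOR_BGR2HSV)
print(g[260:292,370:402,2])
E
```

```text
top [  22  206   70  142  390  375 3537  146   74  139  148 1551    0    0
    0    0    0]
scene [  44   58   25  198  262 1519  201   88   77  106  418  504    0    0
    0    0    0]
[[ 93  93  90  89  93 138 171 168 167 168 168 168 168 168 168 168 169 169
  170 169 169 170 170 170 170 171 172 168 161 150 149 144 137 135 110 134
  165 171 146  89]
 [ 92  92  91  91  87 128 166 169 168 168 168 168 169 170 170 171 168 163
  157 159 160 159 158 164 169 167 167 168 161 121  92  84  67  59  62 105
  156 172 164 106]
 [ 95  94  93  92  88 113 155 170 170 171 171 167 167 167 167 167 169 141
  110 113 114 113 110 148 168 166 166 167 170 118  56  62  65  65  62  91
  153 172 174 120]
 [ 96  94  99 110 120 140 161 168 167 167 166 167 166 166 166 166 169 129
   63  58  60  61  57 138 170 167 166 167 170 130  72  62  65  66  65  71
  150 172 173 132]
 [ 92  96 119 143 156 165 168 166 166 166 165 166 166 166 166 167 170 140
   82  62  64  65  59 129 165 167 167 167 170 141  87  62  66  67  65  60
  137 169 173 139]
 [101 129 154 164 168 167 166 166 166 166 166 166 166 166 166 167 169 145
   91
[... 1584 characters left out ...]
7 168]
 [ 94  94  93  92 106 148 174 172 172 159 145 144 134 132 141 148 146 144
  159 170 170 170 169 170 170 169 168 168 168 168 168 168 168 168 168 168
  168 168 169 169]
 [ 97  96  95  91  99 131 147 135 132 121 106 128 141 139 157 170 169 169
  169 168 168 168 167 168 168 168 168 168 168 168 168 168 168 168 169 169
  170 171 172 163]
 [ 96  99  98  95  90  97 100  83 113 144 144 157 171 170 169 168 168 168
  168 168 168 168 168 168 168 168 168 169 169 169 170 171 171 172 172 155
  144 143 140 126]]
[[ 55  53  55 ...  86  87  89]
 [ 54  55  65 ...  88  88  91]
 [ 61  64  79 ...  89  87  93]
 ...
 [ 94  86  83 ... 132  91  84]
 [ 88  81  76 ... 112  84  85]
 [123  92  73 ...  83  84  86]]
```

```bash
cat >> h.py <<'E'
K=8
def rect(n,ch,roi,thr,z,inv=False):
    x,y,w,h=roi
    u=cv2.resize(ch[y:y+h,x:x+w].astype(np.float32),None,fx=K,fy=K,interpolation=cv2.INTER_CUBIC)
    m=((u<thr) if inv else (u>thr)).astype(np.uint8)
    m=cv2.morphologyEx(m,cv2.MORPH_OPEN,np.ones((9,9)))
    c=max(cv2.findContours(m,cv2.RETR_EXTERNAL,cv2.CHAIN_APPROX_NONE)[0],key=cv2.contourArea)
    uv=(c.reshape(-1,2)+.5)/K-.5+[x,y]
    r=cv2.minAreaRect((cast(n,uv,z)*1000).astype(np.float32)); return np.round(r[0],1),np.round(r[1],1),round(r[2],1)
E
python3 - <<'E'
from h import *
t,s=np.load("top.npy"),np.load("scene.npy")
rb=lambda a:a[...,2].astype(float)-a[...,0]
v=lambda a:a.max(2).astype(float)
print("tab top",rect("top",rb(t),(115,220,36,24),85,.136))
ss=rb(s);print(ss[262:285:2,380-12:408:2].astype(int)); 
for th in(140,150,160,170):print("tab sc",th,rect("scene",ss,(366,258,34,30),th,.136))
print("lamp top",rect("top",v(t),(240,155,82,85),135,.12))
for th in(135,140,145,150):print("lamp sc",rect("scene",v(s),(243,172,70,56),th,.12))
print("flap",rect("top",v(t),(255,178,50,32),115,.12,1),rect("scene",v(s),(262,182,32,32),115,.12,1))
o=bot.get_obs();print(o["ee_pos"],o["tcp_rot"],o["q"])
E
```

```text
tab top (array([484.6, 235. ]), array([16.4, 36.2]), 12.3)
[[ 48  52  75  54   3   3   2   5   1   1   3   1   3   2   3   2   4   2
    5  18]
 [ 70  69  19   0   2   3   2  -1  17  42   0   4   3   2   3   3   3   4
    4   6]
 [ 40   5   3   2   2   5   1  34 147 169  66   4   2   3   2   3   2   1
    3   2]
 [  2   2   3   3   2   2  12 168 175 171 173 112  10   2   0   2   4   3
    2   2]
 [  4   3   1   2   2   1  24  97 161 174 174 173 147  38   1   2   4   2
    2   5]
 [  5   4   3   1   7   7  59  84  88 141 172 174 174 166  96   6   3   4
    3   4]
 [  2   3   1   8 126 144  83  80  80  84 118 171 171 172 172  47   2   4
    3   3]
 [  3   2   5 128 174 167  84  82  84  80  81  98 154 174 121  10   2   3
    2   1]
 [  2   3  22 120 171 122  78  86  82  86  80  81  87 107  63   2   3   3
    4   4]
 [  1   2  58  82  96  93  82  82  83  83  85  80  81  82  37   0   3   3
    2   3]
 [  3  10  60  77  65  85  81  81  86  87  84  82  81  80  15   1   3   3
    5   3]
 [  2  16  81  60  47  54  81  84  81  85  85  80  80  62   3   2   3   3
    4   1]]
tab sc 140 (array([484., 236.]), array([14.6, 34.9]), 13.1)
tab sc 150 (array([484. , 235.9]), array([13.6, 34.3]), 13.3)
tab sc 160 (array([484. , 235.7]), array([12.5, 33.5]), 13.1)
tab sc 170 (array([483.9, 235.6]), array([11.3, 32.2]), 13.3)
lamp top (array([574.6, -90.7]), array([120.6, 110.7]), 75.4)
lamp sc (array([572.2, -91.8]), array([120.4, 110.5]), 75.3)
lamp sc (array([572.3, -91.7]), array([120. , 109.9]), 75.2)
lamp sc (array([570.8, -97.6]), array([106.2, 109.4]), 75.1)
lamp sc (array([571.7, -94. ]), array([ 96.9, 108.9]), 75.2)
flap (array([576., -91.]), array([77.2, 31.3]), 75.1) (array([574.1, -91.8]), array([77.3, 31.4]), 74.8)
[0.12044658 0.53662334 0.25625627] [-1.79995799e+02  1.71308583e-03  1.67349409e+02] [ 7.73502746e+01  4.97913885e+00  1.00753597e+01  9.51004223e+01
 -1.71302233e-03  9.00008661e+01]
```

```bash
cat > go.py <<'E'
import sys,numpy as np
from workcell import bot
from scipy.spatial.transform import Rotation as R
x,y,z,yaw=map(float,sys.argv[1:5])
o=bot.get_obs();r=R.from_euler("xyz",o["tcp_rot"],degrees=True)
d=r.inv().apply(np.array([x,y,z])-o["ee_pos"])
a=r.as_matrix()[:2,0];cur=np.degrees(np.arctan2(a[1],a[0]))
print("d",np.round(d,4),"turn",round(-((yaw-cur+90)%180-90),2),"t",round(o["time"],2),"F",np.round(o["wrist_force"],1),"rot",np.round(o["tcp_rot"],2),"pos",np.round(o["ee_pos"],4))
E
python3 go.py .4843 .2354 .20 102.7
```

```text
d [-0.421  -0.2142  0.0563] turn 64.65 t 0.5 F [-0.3  0.7 -0.2] rot [-180.      0.    167.35] pos [0.1204 0.5366 0.2563]
```

The manual's scale: shifts go in shares of 0.6 m and turns go in shares of 180 degrees. Converting my numbers, -0.421 m / 0.6 = -0.7017, -0.214 m / 0.6 = -0.3567, 64.65 degrees / 180 = 0.3592.

shift_gripper --pt "-0.7017 -0.3567 0.0933 0.3592 0.06" --pt "-0.7017 -0.3567 0.0933 0.3592 0.06" --pt "-0.7017 -0.3567 0.0933 0.3592 0.06" --pt "-0.7017 -0.3567 0.0933 0.3592 0.06" --pt "-0.7017 -0.3567 0.0933 0.3592 0.06" --clamp_n 50

```text
time: 0.92
ee_pos: [0.2809, 0.4034, 0.2317]
tcp_rot: [180.0, -0.0, 131.2]
wrist_force: [0.1, 1.3, 0.4]
opening: 0.0599
grasp_force: 0.0
```

```bash
python3 go.py .4843 .2354 .20 102.7
```

```text
d [-0.2604  0.0423  0.0317] turn 28.52 t 0.92 F [0.1 1.3 0.4] rot [ 1.7997e+02 -1.0000e-02  1.3122e+02] pos [0.2809 0.4034 0.2317]
```

Converted, -0.26 m / 0.6 = -0.4333, 0.042 m / 0.6 = 0.07, 28.5 degrees / 180 = 0.1583.

shift_gripper --pt "-0.4333 0.07 0.0533 0.1583 0.06" --pt "-0.4333 0.07 0.0533 0.1583 0.06" --pt "-0.4333 0.07 0.0533 0.1583 0.06" --pt "-0.4333 0.07 0.0533 0.1583 0.06" --pt "-0.4333 0.07 0.0533 0.1583 0.06"

```text
time: 1.33
ee_pos: [0.4412, 0.2721, 0.2066]
tcp_rot: [180.0, -0.0, 102.6]
wrist_force: [0.2, 0.6, 0.0]
opening: 0.06
grasp_force: 0.0
```

```bash
python3 go.py .4843 .2354 .20 102.7
```

```text
d [-0.0452  0.034   0.0067] turn -0.12 t 1.33 F [0.2 0.6 0. ] rot [ 1.7996e+02 -2.0000e-02  1.0258e+02] pos [0.4412 0.2721 0.2066]
```

Converted, -0.045 m / 0.6 = -0.075, 0.034 m / 0.6 = 0.0567, -0.1 degrees / 180 = -0.0006.

shift_gripper --pt "-0.075 0.0567 0.0117 -0.0006 0.06" --pt "-0.075 0.0567 0.0117 -0.0006 0.06" --pt "-0.075 0.0567 0.0117 -0.0006 0.06" --pt "-0.075 0.0567 0.0117 -0.0006 0.06"

```text
time: 1.67
ee_pos: [0.4836, 0.237, 0.1993]
tcp_rot: [-180.0, -0.0, 103.0]
wrist_force: [-0.5, 0.5, -0.6]
opening: 0.0599
grasp_force: 0.0
```

```bash
python3 go.py .4843 .2354 .13 102.7
```

```text
d [-0.0017  0.0004  0.0693] turn 0.32 t 1.67 F [-0.5  0.5 -0.6] rot [-179.95   -0.    103.02] pos [0.4836 0.237  0.1993]
```

Converted, 0.069 m / 0.6 = 0.115, 0.045 m / 0.6 = 0.075, 0.3 degrees / 180 = 0.0017.

shift_gripper --pt "-0.0025 0.0007 0.0333 0.0017 0.05" --pt "-0.0025 0.0007 0.075 0.0017 0.05" --pt "-0.0025 0.0007 0.115 0.0017 0.05" --pt "-0.0025 0.0007 0.115 0.0017 0.05" --pt "-0.0025 0.0007 0.115 0.0017 0.05"

```text
time: 2.08
ee_pos: [0.4826, 0.2369, 0.1304]
tcp_rot: [-179.9, 0.0, 102.9]
wrist_force: [0.4, -0.4, 0.4]
opening: 0.05
grasp_force: 0.0
```

```bash
python3 go.py .4843 .2354 .13 102.7; python3 - <<'E'
from h import *
n=bot.camera("scene");cv2.imwrite("pics/grasp.png",cv2.resize(n[180:340,310:470],None,fx=3.5,fy=3.5,interpolation=cv2.INTER_CUBIC))
E
```

```text
d [-0.0019  0.0013  0.0004] turn 0.23 t 2.08 F [ 0.4 -0.4  0.4] rot [-1.7990e+02  1.0000e-02  1.0293e+02] pos [0.4826 0.2369 0.1304]
```

View pics/grasp.png

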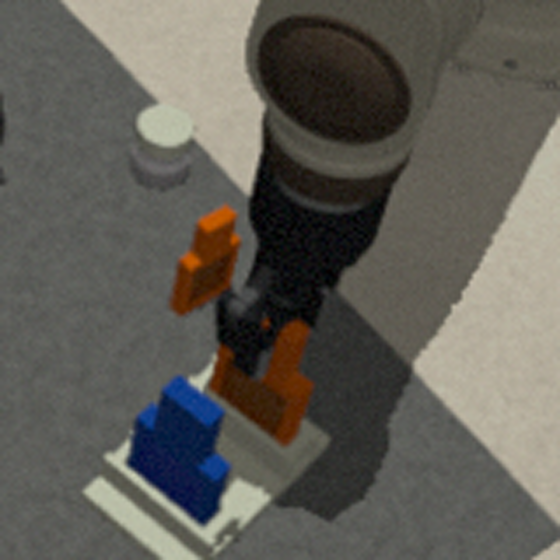

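The shot shows the fingers around the amber tab: near finger tip at crop (245,335), tab at (285,350), blue undisturbed. I'll check by projection that they straddle the tab.

```bash
python3 - <<'E'
from h import *
i=bot.camera_info("scene");T=np.linalg.inv(i["extrinsics"])
a=np.radians(12.8);u=np.array([np.cos(a),np.sin(a),0]);w=np.array([-np.sin(a),np.cos(a),0])
t=np.array([.4826,.2369,.1054]);c=np.array([.4843,.2354,.136])
P=[t+.025*u,t-.025*u,t+.025*u+.011*w,t+.025*u-.011*w,c+.018*w,c-.018*w]
uv=cv2.projectPoints(np.array(P),T[:3,:3],T[:3,3],i["mtx"],np.array([i["k1"],0,0,0.]))[0][:,0]
print(np.round((uv-[310,180])*3.5))
E
```

```text
[[248. 370.]
 [296. 325.]
 [261. 381.]
 [234. 360.]
 [300. 336.]
 [254. 302.]]
```

Converted, -0.0015 m / 0.6 = -0.0025, 0.0012 m / 0.6 = 0.002, 0.2 degrees / 180 = 0.0011.

shift_gripper --pt "-0.0025 0.002 0.0007 0.0011 0.05" --pt "-0.0025 0.002 0.0007 0.0011 0.03" --pt "-0.0025 0.002 0.0007 0.0011 0.014" --pt "-0.0025 0.002 0.0007 0.0011 0.008" --pt "-0.0025 0.002 0.0007 0.0011 0.008" --clamp_n 50

```text
time: 2.55
ee_pos: [0.4859, 0.2353, 0.1313]
tcp_rot: [179.9, -0.0, 102.6]
wrist_force: [-0.1, -0.1, 6.1]
opening: 0.015
grasp_force: 49.7
```

```bash
python3 go.py .4843 .2354 .13 102.7
```

```text
d [ 0.0004 -0.0015  0.0013] turn -0.07 t 2.55 F [-0.1 -0.1  6.1] rot [ 1.7991e+02 -3.0000e-02  1.0263e+02] pos [0.4859 0.2353 0.1313]
```

shift_gripper --pt "0 0 -0.0167 0 0.008" --pt "0 0 -0.05 0 0.008" --pt "0 0 -0.1167 0 0.008" --pt "0 0 -0.1833 0 0.008" --pt "0 0 -0.25 0 0.008" --clamp_n 50

```text
time: 2.97
ee_pos: [0.4848, 0.2347, 0.2822]
tcp_rot: [-180.0, 0.0, 102.6]
wrist_force: [0.9, 1.1, -0.8]
opening: 0.0155
grasp_force: 49.1
```

```bash
python3 go.py .5735 -.0911 .28 75.25
```

```text
d [-0.3373  0.0153  0.0023] turn 27.38 t 2.97 F [ 0.9  1.1 -0.8] rot [-1.7996e+02  1.0000e-02  1.0263e+02] pos [0.4848 0.2347 0.2822]
```

Converted, -0.188 m / 0.6 = -0.3133, -0.15 m / 0.6 = -0.25, 23 degrees / 180 = 0.1278.

shift_gripper --pt "-0.0617 0.0033 0.0033 0.0222 0.008" --pt "-0.125 0.0067 0.0033 0.05 0.008" --pt "-0.1883 0.01 0.0033 0.0778 0.008" --pt "-0.25 0.0117 0.0033 0.1 0.008" --pt "-0.3133 0.015 0.0033 0.1278 0.008"

```text
time: 3.38
ee_pos: [0.5353, 0.052, 0.2789]
tcp_rot: [180.0, -0.0, 79.5]
wrist_force: [0.2, 0.0, -0.6]
opening: 0.0152
grasp_force: 49.3
```

```bash
python3 go.py .5735 -.0911 .28 75.25
```

```text
d [-0.1337  0.0637 -0.0011] turn 4.22 t 3.38 F [ 0.2  0.  -0.6] rot [179.99  -0.    79.47] pos [0.5353 0.052  0.2789]
```

Converted, -0.134 m / 0.6 = -0.2233, -0.125 m / 0.6 = -0.2083, 4.2 degrees / 180 = 0.0233.

shift_gripper --pt "-0.06 0.0283 0 0.0111 0.008" --pt "-0.1167 0.0567 0 0.0233 0.008" --pt "-0.1667 0.08 0 0.0233 0.008" --pt "-0.2083 0.1 0 0.0233 0.008" --pt "-0.2233 0.1062 0 0.0233 0.008"

```text
time: 3.8
ee_pos: [0.5742, -0.0931, 0.278]
tcp_rot: [-180.0, 0.0, 75.3]
wrist_force: [0.4, 0.7, -1.1]
opening: 0.0151
grasp_force: 49.2
```

```bash
python3 go.py .5735 -.0911 .28 75.25
```

```text
d [ 0.0018 -0.0012 -0.002 ] turn 0.02 t 3.8 F [ 0.4  0.7 -1.1] rot [-1.7997e+02  5.0000e-02  7.5270e+01] pos [ 0.5742 -0.0931  0.278 ]
```

shift_gripper --pt "0 0 0 0 0.008" --pt "0 0 0 0 0.008"

```text
time: 3.97
ee_pos: [0.5738, -0.0897, 0.2783]
tcp_rot: [-180.0, -0.0, 75.4]
wrist_force: [0.5, -1.0, -0.8]
opening: 0.0156
grasp_force: 49.2
```

```bash
python3 go.py .5735 -.0911 .25 75.25
python3 - <<'E'
from h import *
n=bot.camera("scene");m=bot.camera("top");cv2.imwrite("pics/sc2.png",n);cv2.imwrite("pics/tp2.png",m)
f=lambda im,x,y,w,h,k:cv2.resize(im[y:y+h,x:x+w],None,fx=k,fy=k,interpolation=cv2.INTER_CUBIC)
cv2.imwrite("pics/over.png",np.hstack([f(n,220,110,110,150,3.6),f(m,220,140,110,150,3.6)]))
E
```

```text
d [-0.0015  0.0001  0.0283] turn 0.13 t 3.97 F [ 0.5 -1.  -0.8] rot [-1.7996e+02 -1.0000e-02  7.5380e+01] pos [ 0.5738 -0.0897  0.2783]
```

View pics/over.png

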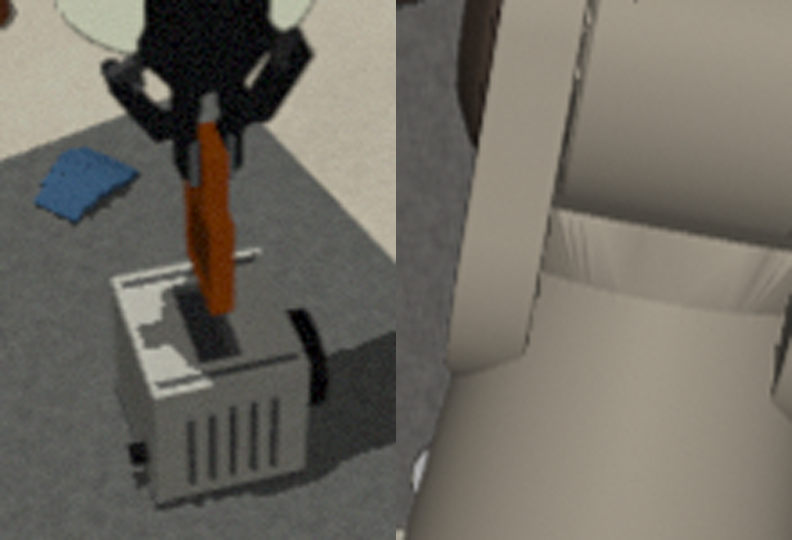

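The left half shows the filter over the slot, with its bottom edge at crop (207,313)-(234,306). The top camera is blocked by the arm. I'll check the offset to the slot within the scene camera alone.

```bash
python3 - <<'E'
from h import *
n=cv2.imread("pics/sc2.png");rb=n[...,2].astype(float)-n[...,0]
x,y,w,h=268,150,24,52
u=cv2.resize(rb[y:y+h,x:x+w].astype(np.float32),None,fx=8,fy=8,interpolation=cv2.INTER_CUBIC)
m=(u>50).astype(np.uint8);c=max(cv2.findContours(m,cv2.RETR_EXTERNAL,cv2.CHAIN_APPROX_NONE)[0],key=cv2.contourArea)
p=cv2.approxPolyDP(c,8,True).reshape(-1,2);uv=(p+.5)/8-.5+[x,y];print(np.round(uv,1))
a=np.radians(-14.75);U=np.array([[np.cos(a),np.sin(a)],[-np.sin(a),np.cos(a)]])
for z in(.158,.16):print(z,np.round((cast("scene",uv,z)*1000-[572.65,-91.5])@U.T,1))
E
```

```text
[[275.4 149.6]
 [275.7 160.4]
 [271.2 161.8]
 [271.4 175.1]
 [275.7 190.7]
 [279.4 197.1]
 [284.4 194.7]
 [283.1 153.2]
 [281.6 149.6]]
0.158 [[ -35.4 -141. ]
 [ -24.1  -98.6]
 [ -11.4  -96.6]
 [   1.4  -47.9]
 [   6.3    8.8]
 [   3.6   32.2]
 [ -10.3   27.9]
 [ -50.7 -121. ]
 [ -51.1 -136.4]]
0.16 [[ -34.8 -138.7]
 [ -23.5  -96.4]
 [ -10.8  -94.5]
 [   2.   -45.9]
 [   6.9   10.7]
 [   4.1   34.1]
 [  -9.7   29.8]
 [ -50.1 -118.8]
 [ -50.4 -134.1]]
```

Converted, 0.03 m / 0.6 = 0.05, 0.022 m / 0.6 = 0.0367.

shift_gripper --pt "0 0.0017 0.0167 0 0.008" --pt "0 0.0025 0.0367 0 0.008" --pt "0 0.0025 0.05 0 0.008" --pt "0 0.0025 0.05 0 0.008" --pt "0 0.0025 0.05 0 0.008"

```text
time: 4.48
ee_pos: [0.575, -0.0894, 0.2477]
tcp_rot: [-179.9, 0.0, 75.5]
wrist_force: [-0.2, -0.6, 0.2]
opening: 0.0153
grasp_force: 49.2
```

```bash
python3 - <<'E'
from h import *
L=[];P=[]
for _ in range(6):
    L.append(bot.camera("scene").astype(float));P.append(bot.get_obs()["ee_pos"])
print(np.round(P,4).tolist(),np.round(np.mean(P,0),4))
n=np.mean(L,0).astype(np.uint8);cv2.imwrite("pics/sc3.png",n)
cv2.imwrite("pics/over3.png",cv2.resize(n[155:230,245:325],None,fx=8,fy=8,interpolation=cv2.INTER_CUBIC))
E
```

```text
[[0.5753, -0.0896, 0.2484], [0.5754, -0.0897, 0.2488], [0.5755, -0.0898, 0.2489], [0.5756, -0.0899, 0.2489], [0.5756, -0.09, 0.2488], [0.5755, -0.09, 0.2487]] [ 0.5755 -0.0898  0.2488]
```

View pics/over3.png

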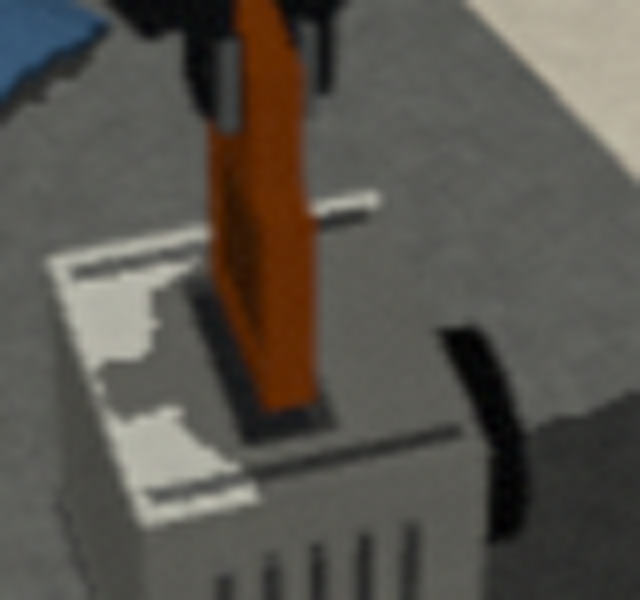

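The filter bottom edge runs (262,411)-(320,401) in the crop. The near end of the slot mouth runs (250,442)-(335,425).

```bash
python3 - <<'E'
from h import *
a=np.radians(-14.75);U=np.array([[np.cos(a),np.sin(a)],[-np.sin(a),np.cos(a)]])
g=lambda p,z:np.round((cast("scene",(np.array(p)+.5)/8-.5+[245,155],z)*1000-[572.65,-91.5])@U.T,1)
print("filter",g([(262,411),(320,401),(212,285)],.13)); print("slot",g([(250,442),(335,425),(190,285)],.12))
E
```

```text
filter [[  9.5  33.7]
 [ -8.8  34.6]
 [  9.6 -23.3]]
slot [[ 14.1  36.2]
 [-13.1  36.6]
 [ 13.8 -35. ]]
```

Converted, 0.017 m / 0.6 = 0.0283, -0.0017 m / 0.6 = -0.0028.

shift_gripper --pt "-0.0028 0 0.0067 0 0.008" --pt "-0.0028 0 0.0133 0 0.008" --pt "-0.0028 0 0.0183 0 0.008" --pt "-0.0028 0 0.0233 0 0.008" --pt "-0.0028 0 0.0283 0 0.008"

```text
time: 5.2
ee_pos: [0.575, -0.0917, 0.2324]
tcp_rot: [179.9, -0.0, 75.4]
wrist_force: [-1.9, -0.0, 14.1]
opening: 0.0152
grasp_force: 51.3
```

```bash
python3 go.py .5735 -.0911 .175 75.25
```

```text
d [ 0.0003 -0.0017  0.0574] turn 0.18 t 5.2 F [-1.9 -0.  14.1] rot [ 1.799e+02 -1.000e-02  7.543e+01] pos [ 0.575  -0.0917  0.2324]
```

Converted, 0.01 m / 0.6 = 0.0167, 0.008 m / 0.6 = 0.0133.

shift_gripper --pt "0 0 0.0033 0 0.008" --pt "0 0 0.0067 0 0.008" --pt "0 0 0.01 0 0.008" --pt "0 0 0.0133 0 0.008" --pt "0 0 0.0167 0 0.008"

```text
time: 5.62
ee_pos: [0.5746, -0.0915, 0.2227]
tcp_rot: [179.9, -0.0, 75.4]
wrist_force: [-5.1, 1.2, 8.5]
opening: 0.0154
grasp_force: 50.6
```

shift_gripper --pt "0 0 0.0025 0 0.008" --pt "0 0 0.005 0 0.008" --pt "0 0 0.0075 0 0.008" --pt "0 0 0.01 0 0.008" --pt "0 0 0.0125 0 0.008"

```text
time: 6.03
ee_pos: [0.5742, -0.0914, 0.2141]
tcp_rot: [-179.9, -0.0, 75.4]
wrist_force: [-4.5, 0.1, 5.3]
opening: 0.0152
grasp_force: 50.1
```

Converted, 0.005 m / 0.6 = 0.0083, 0.004 m / 0.6 = 0.0067.

shift_gripper --pt "0 0 0.0017 0 0.008" --pt "0 0 0.0033 0 0.008" --pt "0 0 0.005 0 0.008" --pt "0 0 0.0067 0 0.008" --pt "0 0 0.0083 0 0.008"

```text
time: 6.45
ee_pos: [0.5742, -0.0915, 0.2082]
tcp_rot: [-179.9, 0.0, 75.4]
wrist_force: [-5.0, 2.0, 3.1]
opening: 0.0153
grasp_force: 49.6
```

shift_gripper --pt "0 0 0.0017 0 0.008" --pt "0 0 0.0033 0 0.008" --pt "0 0 0.005 0 0.008" --pt "0 0 0.0067 0 0.008" --pt "0 0 0.0083 0 0.008"

```text
time: 6.87
ee_pos: [0.5742, -0.0915, 0.2031]
tcp_rot: [-179.9, 0.0, 75.4]
wrist_force: [-5.5, 1.4, 2.8]
opening: 0.0154
grasp_force: 49.7
```

Converted, 0.004 m / 0.6 = 0.0067, 0.0032 m / 0.6 = 0.0053.

shift_gripper --pt "0 0 0.0013 0 0.008" --pt "0 0 0.0027 0 0.008" --pt "0 0 0.004 0 0.008" --pt "0 0 0.0053 0 0.008" --pt "0 0 0.0067 0 0.008"

```text
time: 7.28
ee_pos: [0.5742, -0.0915, 0.1992]
tcp_rot: [-179.9, 0.0, 75.4]
wrist_force: [-4.4, 0.4, 3.0]
opening: 0.0152
grasp_force: 49.8
```

shift_gripper --pt "0 0 0.0013 0 0.008" --pt "0 0 0.0027 0 0.008" --pt "0 0 0.004 0 0.008"

```text
time: 7.53
ee_pos: [0.5742, -0.0915, 0.1968]
tcp_rot: [-179.9, 0.0, 75.4]
wrist_force: [-5.1, 1.1, 2.0]
opening: 0.0152
grasp_force: 49.8
```

Converted, 0.003 m / 0.6 = 0.005, 0.0024 m / 0.6 = 0.004.

shift_gripper --pt "0 0 0.0013 0 0.008" --pt "0 0 0.0027 0 0.008" --pt "0 0 0.004 0 0.008" --pt "0 0 0.005 0 0.008"

```text
time: 7.87
ee_pos: [0.5742, -0.0915, 0.1938]
tcp_rot: [-179.9, 0.0, 75.4]
wrist_force: [-5.0, 2.3, 2.7]
opening: 0.0152
grasp_force: 49.8
```

Converted, 0.003 m / 0.6 = 0.005, 0.0024 m / 0.6 = 0.004.

shift_gripper --pt "0 0 0.0013 0 0.008" --pt "0 0 0.0027 0 0.008" --pt "0 0 0.004 0 0.008" --pt "0 0 0.005 0 0.008"

```text
time: 8.2
ee_pos: [0.5742, -0.0915, 0.1908]
tcp_rot: [-179.9, 0.0, 75.4]
wrist_force: [-4.0, 1.2, 1.4]
opening: 0.0154
grasp_force: 49.8
```

Converted, 0.003 m / 0.6 = 0.005, 0.0024 m / 0.6 = 0.004.

shift_gripper --pt "0 0 0.0013 0 0.008" --pt "0 0 0.0027 0 0.008" --pt "0 0 0.004 0 0.008" --pt "0 0 0.005 0 0.008"

```text
time: 8.53
ee_pos: [0.5742, -0.0915, 0.1877]
tcp_rot: [-179.9, 0.0, 75.4]
wrist_force: [-4.9, 0.9, 2.5]
opening: 0.0152
grasp_force: 49.8
```

Converted, 0.003 m / 0.6 = 0.005, 0.0024 m / 0.6 = 0.004.

shift_gripper --pt "0 0 0.0013 0 0.008" --pt "0 0 0.0027 0 0.008" --pt "0 0 0.004 0 0.008" --pt "0 0 0.005 0 0.008"

```text
time: 8.87
ee_pos: [0.5742, -0.0915, 0.1847]
tcp_rot: [-179.9, 0.0, 75.4]
wrist_force: [-5.8, 1.0, 2.7]
opening: 0.0153
grasp_force: 49.8
```

Converted, 0.003 m / 0.6 = 0.005, 0.0024 m / 0.6 = 0.004.

shift_gripper --pt "0 0 0.0013 0 0.008" --pt "0 0 0.0027 0 0.008" --pt "0 0 0.004 0 0.008" --pt "0 0 0.005 0 0.008"

```text
time: 9.2
ee_pos: [0.5742, -0.0915, 0.1818]
tcp_rot: [-179.9, 0.0, 75.4]
wrist_force: [-4.3, 1.2, 3.2]
opening: 0.0155
grasp_force: 49.8
```

Converted, 0.003 m / 0.6 = 0.005, 0.0024 m / 0.6 = 0.004.

shift_gripper --pt "0 0 0.0013 0 0.008" --pt "0 0 0.0027 0 0.008" --pt "0 0 0.004 0 0.008" --pt "0 0 0.005 0 0.008"

```text
time: 9.53
ee_pos: [0.5742, -0.0915, 0.1787]
tcp_rot: [-179.9, 0.0, 75.4]
wrist_force: [-5.8, 0.3, 1.2]
opening: 0.0149
grasp_force: 49.8
```

shift_gripper --pt "0 0 0.0013 0 0.008" --pt "0 0 0.0027 0 0.008" --pt "0 0 0.004 0 0.008" --pt "0 0 0.005 0 0.008"

```text
time: 9.87
ee_pos: [0.5742, -0.0915, 0.1757]
tcp_rot: [-179.9, 0.0, 75.4]
wrist_force: [-5.6, 1.2, 3.2]
opening: 0.0149
grasp_force: 49.8
```

Converted, 0.0024 m / 0.6 = 0.004, 0.0016 m / 0.6 = 0.0027.

shift_gripper --pt "0 0 0.0013 0 0.008" --pt "0 0 0.0027 0 0.008" --pt "0 0 0.004 0 0.008"

```text
time: 10.12
ee_pos: [0.5742, -0.0915, 0.1735]
tcp_rot: [-179.9, 0.0, 75.4]
wrist_force: [-5.4, 1.4, 3.0]
opening: 0.0151
grasp_force: 49.8
```

Converted, 0.0024 m / 0.6 = 0.004, 0.0016 m / 0.6 = 0.0027.

shift_gripper --pt "0 0 0.0013 0 0.008" --pt "0 0 0.0027 0 0.008" --pt "0 0 0.004 0 0.008"

```text
time: 10.37
ee_pos: [0.5742, -0.0915, 0.1712]
tcp_rot: [-179.9, 0.0, 75.4]
wrist_force: [-7.1, 1.1, 6.7]
opening: 0.0155
grasp_force: 50.3
```

shift_gripper --pt "0 0 0.0007 0 0.008" --pt "0 0 0.0013 0 0.008"

```text
time: 10.53
ee_pos: [0.5742, -0.0915, 0.1709]
tcp_rot: [-179.9, -0.0, 75.4]
wrist_force: [-7.5, 1.9, 8.7]
opening: 0.0154
grasp_force: 50.5
```

Converted, 0.001 m / 0.6 = 0.0017, 0.0005 m / 0.6 = 0.0008.

shift_gripper --pt "0 0 0.0008 0 0.008" --pt "0 0 0.0017 0 0.008"

```text
time: 10.7
ee_pos: [0.5742, -0.0915, 0.1703]
tcp_rot: [-180.0, -0.0, 75.4]
wrist_force: [-8.4, 1.2, 11.5]
opening: 0.0154
grasp_force: 50.9
```

Converted, 0.0006 m / 0.6 = 0.001, 0.0004 m / 0.6 = 0.0007.

shift_gripper --pt "0 0 0.0007 0 0.008" --pt "0 0 0.001 0 0.008" --pt "0 0 0.001 0 0.008"

```text
time: 10.95
ee_pos: [0.5743, -0.0915, 0.1701]
tcp_rot: [-180.0, -0.0, 75.4]
wrist_force: [-7.9, 1.2, 11.8]
opening: 0.0152
grasp_force: 51.1
```

shift_gripper --pt "0 0 0 0 0.04" --pt "0 0 0 0 0.05" --pt "0 0 0 0 0.05"

```text
time: 11.2
ee_pos: [0.5752, -0.0917, 0.1688]
tcp_rot: [180.0, 0.0, 75.4]
wrist_force: [0.2, 0.2, -0.4]
opening: 0.0497
grasp_force: 0.0
```

shift_gripper --pt "0 0 -0.0167 0 0.05" --pt "0 0 -0.05 0 0.05" --pt "0 0 -0.1 0 0.05" --pt "0 0 -0.1667 0 0.05" --pt "0 0 -0.2333 0 0.05"

```text
time: 11.62
ee_pos: [0.5744, -0.0916, 0.3107]
tcp_rot: [-180.0, 0.0, 75.4]
wrist_force: [0.7, -0.8, 0.3]
opening: 0.0496
grasp_force: 0.0
```

```bash
python3 go.py .3735 .15 .31 90
```

```text
d [ 0.1833 -0.2552  0.0009] turn -14.56 t 11.62 F [ 0.7 -0.8  0.3] rot [-1.7996e+02  1.0000e-02  7.5440e+01] pos [ 0.5744 -0.0916  0.3107]
```

Converted, 0.16 m / 0.6 = 0.2667, -0.14 m / 0.6 = -0.2333.

shift_gripper --pt "0.0667 -0.05 0 0 0.05" --pt "0.1167 -0.1 0 0 0.05" --pt "0.1667 -0.15 0 0 0.05" --pt "0.2167 -0.2 0 0 0.05" --pt "0.2667 -0.2333 0 0 0.05"

```text
time: 12.03
ee_pos: [0.48, 0.0949, 0.3102]
tcp_rot: [179.9, -0.0, 75.4]
wrist_force: [1.1, 0.7, 0.1]
opening: 0.0501
grasp_force: 0.0
```

shift_gripper --pt "0.05 -0.05 0 0 0.05" --pt "0.1 -0.1 0 0 0.05" --pt "0.1 -0.1 0 0 0.05"

```text
time: 12.28
ee_pos: [0.4356, 0.1716, 0.3103]
tcp_rot: [180.0, -0.1, 75.7]
wrist_force: [-0.1, 0.1, -0.6]
opening: 0.0498
grasp_force: 0.0
```

```bash
python3 - <<'E'
from h import *
n=bot.camera("scene");m=bot.camera("top");cv2.imwrite("pics/sc4.png",n);cv2.imwrite("pics/tp4.png",m)
f=lambda im,x,y,w,h,k:cv2.resize(im[y:y+h,x:x+w],None,fx=k,fy=k,interpolation=cv2.INTER_CUBIC)
cv2.imwrite("pics/end.png",np.hstack([f(n,230,140,110,150,3.6),f(m,220,140,110,150,3.6)]))
rb=n[...,2].astype(float)-n[...,0];print("tab sc",rect("scene",rb,(262,160,34,40),130,.176))
rb=m[...,2].astype(float)-m[...,0]
for z in(.173,.176):print("tab top",rect("top",rb,(255,165,50,50),85,z))
E
```

```text
tab sc (array([572.1, -90.3]), array([36.5, 15.6]), 73.7)
tab top (array([571.8, -89.2]), array([60.9, 20.4]), 75.1)
tab top (array([571.5, -89. ]), array([60.7, 20.3]), 75.1)
```

View pics/end.png

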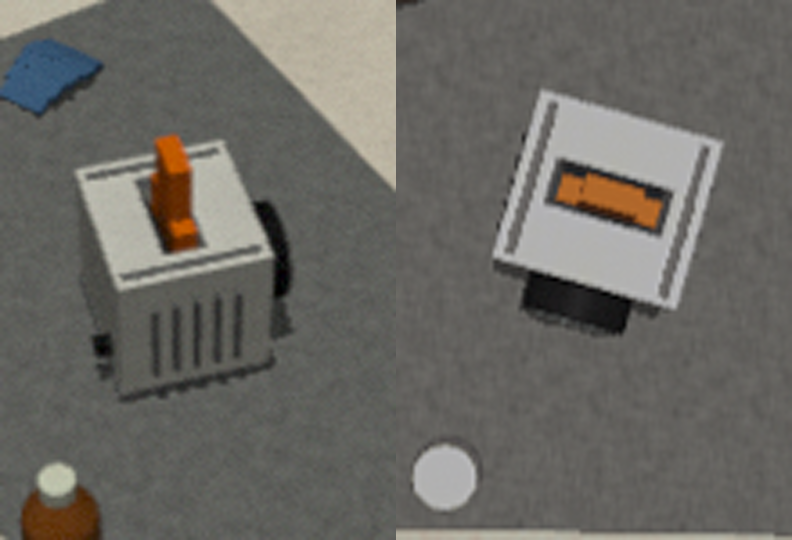

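View pics/sc4.png

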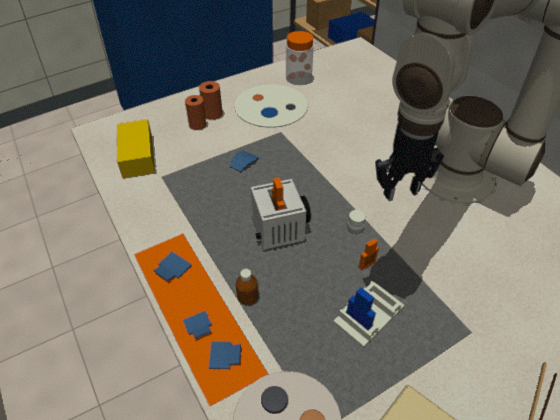

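The pictures show the filter upright in the slot, with its shoulders just above the lamp top at about (278,205). The blue filter, bottle, jar and sherds are where they were, and the robot is clear of everything.

```bash
python3 -c "
from workcell import bot
print(bot.job_done())"
```

```text
the job is handed in; nothing more can be done
None
```

The amber filter is upright in the inspection light, pushed about 70 mm deep until the force rose some 9 N onto its stop, then released and handed in at about 12 s; the seat switch is hidden, so I infer it is pressed, and nothing else looked moved in the last pictures.

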